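# Trap a wooden strip in the workshop jig and lock it with the recessed knob

### The job

Slide the jig's dark wooden fence against the pale strip until the strip is trapped flat between fence and metal rail, without crushing it. Then reach down through the round opening of the yellow guard, turn the red lock knob clockwise until you feel it bite, nip it up snugly by about 15 degrees more without forcing it, and let go. Do not lean hard on the jig or its guard, and leave the eraser, jar and pliers where they are.

Things in the scene. Friction and masses are not known exactly. Their poses are not given: they have to be found in the camera images.
- jig: Grey laminated jig board fixed to the bench, 260 (x) x 360 (y) x 18 mm thick; origin at the centre of its underside, z up, x from its front edge towards the rail, across the strip bay. The bay lies along y = -90 mm of the board, the guarded knob at x = 0, y = +95 mm. Keep pushes on board, rail and guard below 20 N.
- guard_hole (a point): Centre of the round opening, 90 mm in diameter, in the yellow guard plate (130 x 130 x 6 mm, on four corner posts) above the knob; the point is level with the plate's top, 80 mm above the bench. A gripper opened wide does not fit through. Axes as the jig's.
- rail_face (a point): Middle of the face of the fixed aluminium rail that the strip must rest against, 28 mm above the bench; the rail is 120 mm long (along the jig's y), 20 mm thick, its top 50 mm above the bench. Axes as the jig's; the strip and fence lie on its -x side.
- fence: The sliding fence: a dark wood bar 22 (x) x 100 (y) x 32 mm, its top 50 mm above the bench; origin at bench height under its centre, axes as the jig's. It slides along the jig's x only, up to 70 mm in all, with about 3 N of friction, and stays where it is left.
- fence_face (a point): Middle of the fence's face that pushes the strip (its +x face), 28 mm above the bench; axes as the jig's. With the strip trapped it is 28 mm (the strip's width) from the rail face along x.
- fence_post (a point): Point 20 mm up the fence's upright black round post, on its axis (70 mm above the bench): diameter 18 mm, 36 mm tall, from 50 to 86 mm above the bench, standing 11 mm behind the fence's face (-x). Push or pinch it to move the fence.
- strip_mid (a point): Centre of the loose pale wooden strip, 28 (x) x 120 (y) x 20 mm, lying flat on the jig board (its underside 18 mm above the bench) between fence and rail, 4 to 15 mm short of the rail at the start and slightly skewed. Never squeeze it with more than 25 N.
- lock_knob: Red bar knob on an upright shaft under the guard's opening. Origin on its axis at bench height, z up, x along the bar. The bar is 42 mm long, 14 mm thick and stands from 30 to 58 mm above the bench, its top 14 mm below the guard's; below it only a 13 mm shaft. It tightens clockwise seen from above (its yaw falls) and stays where it is left.
- knob_grip (a point): Middle of the bar knob, 41 mm above the bench, axes as the knob's. It turns freely against 0.25 N m of friction, bites at an unseen angle 0.25 to 1.6 rad clockwise from the start, and from there needs 0.45 N m more per rad. Snug: 0.15 to 0.45 rad past the bite (0.07 to 0.2 N m above free turning; 3 to 9 N on the inner stop); best 0.28 rad (0.13 N m). Past 0.5 rad it is forced.
- eraser: White eraser, 22 x 52 x 13 mm, lying on the jig board near its front edge; origin at the centre of its underside. Leave it alone.
- jar: Amber screw-top jar, 56 mm across, 70 mm tall, standing to the left of the jig; origin at the centre of its underside. Leave it alone.
- pliers: Pliers with red handles, about 180 mm long and 60 mm wide, lying to the right of the jig; origin near their middle, x towards the jaws. Leave them alone.
Mind the look-alikes: they are no part of the job. What is meant by the part that bears strip_mid is not blue or orange, and is the smaller of those in its own colour.

How it is judged:
On the way, in this order (a step that is already met when the one before it is completed fails the run):
1. the strip is trapped between fence and rail (x of fence_face in the frame of rail_face above -0.0296 m and x of strip_mid in the frame of rail_face between -0.0155 and -0.012 m and y of strip_mid in the frame of rail_face between -0.03 and 0.03 m and z of strip_mid in the frame of rail_face between -0.003 and 0.003 m and angle between the x axis of strip_mid and the x axis of rail_face, either way round below 0.04 rad), for 0.2 s.
2. the lock knob has bitten and is snug (contact force between lock_knob and jig between 3 and 9.2 N), for 0.2 s.
At the end, for the whole second after the job is handed in: Strip flat on the board, touching the rail within 1.5 mm, parallel to it within 0.04 rad and lengthways within 30 mm of its middle; fence face at most 29.6 mm from the rail (strip 28 mm); lock knob left still and snug, 0.15 to 0.45 rad past its bite (2.6 to 9.4 N on its inner stop) (all of step 1 and contact force between lock_knob and jig between 2.6 and 9.4 N and linear speed of lock_knob below 0.02 m/s and angular speed of lock_knob below 0.1 rad/s).
It fails at once if the knob is forced (over 10.5 N on its inner stop, more than 0.5 rad past the bite) (contact force between lock_knob and jig above 10.5 N).
It fails at once if the strip is squeezed by the fence with more than 25 N (contact force between strip and fence above 25 N).
It fails at once if the robot presses on the jig or its guard with more than 20 N (contact force between any of the fingers, the arm and jig above 20 N).
It fails at once if the eraser, jar or pliers are moved more than 15 mm (distance of any of eraser, jar, pliers from where it was at the start of the episode above 0.015 m).
It also fails if it takes over 72 s, if anything falls off the work surface, if the arm or the gripper's body presses on something with over 40 N, if the wrist force passes 120 N, or if a joint passes its speed limit or range.

### The arm

A 6-joint arm with a two-finger parallel gripper is mounted at the origin on the work surface. World frame = base frame: x ahead of the robot, y to its left, z up, the work surface at z = 0. Lengths are in m, angles in rad, forces in N, time in s.
With the tool pointing down it reaches from about 0.35 to 0.925 m from the base axis. Payload 6.4 kg.
Tool frame: the origin (TCP) lies between the finger pads; the fingertips stand 19 mm ahead of it and the grasp point (between the pads) is the TCP; z points along the fingers, y is the direction in which the jaws open and shut (so a half turn about z gives the same grasp; the last joint's range is limited). The gripper opens to 94 mm and grips with 3 to 60 N. Pads are 16 mm wide; open, the fingers measure 119 mm over their backs; the gripper's body (75 mm by 177 mm) begins 78 mm behind the grasp point.
Start: joints at [-0.174, 0.245, 1.558, -0, 1.339, -0.174], TCP at [0.65, 0, 0.224] pointing down, gripper open.
Joint ranges: [-3.13, 3.13], [-1.02, 2.26], [0.13, 2.54], [-0.95, 4.09], [0.21, 2.88], [-2.74, 2.74]. Speed limits (rad/s): [2.57, 2.57, 3.14, 3.14, 3.14, 3.14].

### API

Orientations are given as a 3x3 rotation matrix whose columns are the frame's x, y, z axes.
In Python, from workcell import env, kin, optics gives the robot as it stands. The module is installed in compiled form; this text tells all that it offers. Calls block until the motion is done:
- env.move_to(position, orientation): joint-space move of the TCP to a pose.
- env.move_l(position, orientation=None, speed=0.15): straight line of the TCP; orientation=None keeps the orientation; speed is the mean speed in m/s.
- env.goto_joints(angles): joint-space move.
- env.set_gripper(opening): opening from 0.0 (shut) to 1.0 (fully open); the grip force is fixed at half the most; returns when the fingers have stopped.
- env.dwell(seconds).
- kin.ik(position, orientation): joint angles nearest the present ones, or None.
- env.observe(): the state.
- optics.camera(name): name is "scene" or "side" or "wrist"; returns (picture, depth): 384x512x3 uint8, red, green, blue; 384x512 float32, m along the optical axis (not along the pixel's ray), 0 where there is no reading.
- optics.camera_info(name): a dict with "camera_matrix" (3x3 intrinsics, pixels), "eye" and "orientation" of the camera in the world. Camera axes: x right, y up, looking along -z (the intrinsics and any distortion apply to the point x, -y, -z); pixel columns grow to the right and rows downward; lengths in m; the calibration is good to about 2 mm. A picture is of the moment at which its call begins: read the wrist's pose just before it. camera_info takes no time and is no camera call; for the wrist camera it gives the pose at the moment of the call.
A pose or a line that the arm cannot do raises env.Unreachable and nothing moves.
- env.finish_job(): hands the job in, once; it reports no verdict.
The state is a dict: "clock": time; "qpos": joint angles; "qvel": joint speeds; "joint_torque": joint torques, N m; "tcp_pos": TCP position; "orientation": TCP orientation; "ft_force": force on the tool from outside, world axes, zero at the start; "moment": the same for the moment, N m; "grip_width": opening from 0.0 (shut) to 1.0 (fully open).
Only numpy, scipy, OpenCV 4.12 (cv2) and the standard library are available. Lean on these libraries where they do the work, as an engineer would, in place of code of your own. Each camera call takes 0.05 s, during which the arm holds its last target.

## Working session

There is one attempt and no reset: what is moved stays moved. The work goes in short steps, each a Python script; the robot and the scene stay as the last script left them, time stands still between calls to the robot, and variables do not carry over. Pictures are saved under pics/ and viewed, and the job is handed in when it is done.

```bash
mkdir -p pics; ls; python3 - <<'E'
from workcell import env, kin, optics
import cv2, numpy as np
for n in ["scene","side","wrist"]:
    im,d=optics.camera(n); cv2.imwrite(f"pics/{n}0.png",im[...,::-1]); np.savez(f"pics/{n}0.npz",im=im,d=d,**optics.camera_info(n))
    i=optics.camera_info(n); print(n,i)
o=env.observe(); print(o)
E
```

```text
pics
scene {'camera_matrix': array([[464.51613683,   0.        , 260.45310244],
       [  0.        , 464.51613683, 203.47322426],
       [  0.        ,   0.        ,   1.        ]]), 'eye': array([1.15708056, 0.60816558, 0.84939075]), 'orientation': array([[-0.74023286, -0.47241523,  0.47841318],
       [ 0.67233293, -0.51493966,  0.53179468],
       [-0.00487399,  0.71530483,  0.69879557]])}
side {'camera_matrix': array([[461.52779358,   0.        , 258.72337584],
       [  0.        , 461.52779358, 190.5065777 ],
       [  0.        ,   0.        ,   1.        ]]), 'eye': array([ 0.07443788, -1.02093728,  0.69926176]), 'orientation': array([[ 0.88529704,  0.22546466, -0.40671224],
       [-0.46502366,  0.43198689, -0.77274855],
       [ 0.00146687,  0.87324281,  0.48728312]])}
wrist {'camera_matrix': array([[273.16713791,   0.        , 255.04009898],
       [  0.        , 273.16713791, 186.16580231],
       [  0.        ,   0.        ,   1.        ]]), 'eye': array([0.64948791, 0.08271967, 0.3840254 ]), 'orientation': array([[ 9.99999019e-01,  4.20981464e-05,  1.39993168e-03],
   
[... 213 characters left out ...]
-05,
        1.33869141e+00, -1.74126176e-01]), 'qvel': array([-0.00033229, -0.00129246, -0.00500038,  0.00055352,  0.00111204,
       -0.00126249]), 'joint_torque': array([ 8.87750393e-04, -4.16263855e+01, -3.14982533e+01,  6.85620052e-02,
        3.16100603e-02, -6.42144232e-05]), 'tcp_pos': array([6.49581943e-01, 7.92625261e-05, 2.23618397e-01]), 'orientation': array([[-1.36507648e-05,  9.99998985e-01, -1.42473599e-03],
       [ 9.99999964e-01,  1.40348584e-05,  2.69579668e-04],
       [ 2.69599390e-04, -1.42473226e-03, -9.99998949e-01]]), 'ft_force': array([ 0.30670263, -0.30831757,  0.09458653]), 'moment': array([-0.05125283, -0.01419855,  0.0019946 ]), 'grip_width': 1.0008223794314655}
```

View pics/scene0.png

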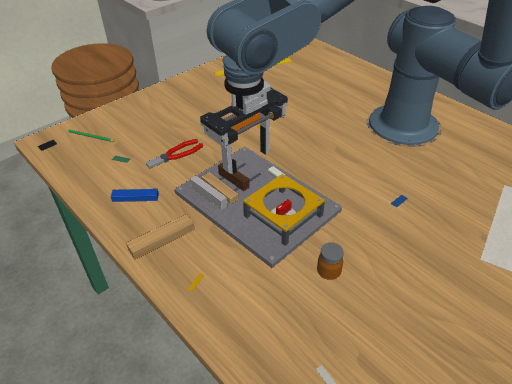

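View pics/side0.png

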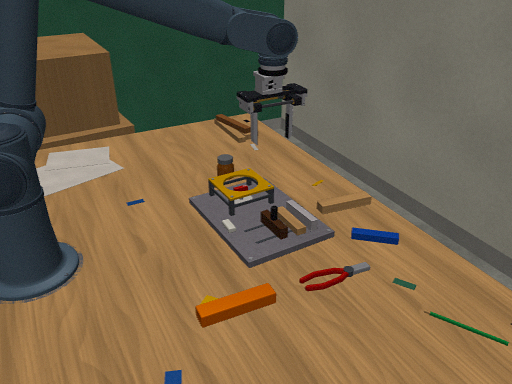

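View pics/wrist0.png

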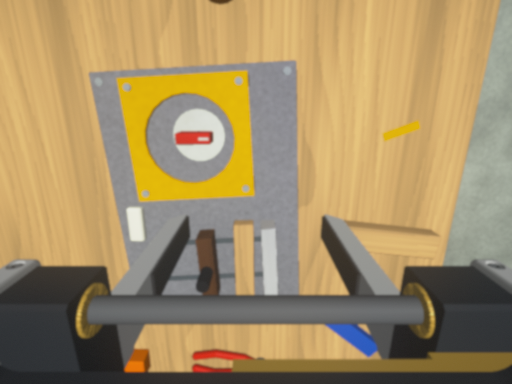

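Candidates for the strip: the pale stick in the jig (wrist 243,258; scene 217,188), the big pale block (scene 160,236), the blue bar (scene 135,195), the orange bar (side 237,304) and the brown blocks (side 233,125). I choose the pale stick lying between fence and rail, the smaller of the two pale ones. Next I measure and check it in a crop.

```bash
cat > h.py <<'E'
import numpy as np, cv2
from workcell import env, kin, optics
def snap(n,name=None):
    ci=optics.camera_info(n); im,d=optics.camera(n)
    if name: cv2.imwrite(f"pics/{name}.png",im[...,::-1])
    return im,d,ci
def ray(ci,uv,z):
    uv=np.atleast_2d(np.asarray(uv,float)); K=ci["camera_matrix"]
    p=np.c_[(uv[:,0]-K[0,2])/K[0,0],-(uv[:,1]-K[1,2])/K[1,1],-np.ones(len(uv))]@ci["orientation"].T
    e=ci["eye"]; return e+p*((z-e[2])/p[:,2])[:,None]
def proj(ci,P):
    P=np.atleast_2d(P); c=(P-ci["eye"])@ci["orientation"]; K=ci["camera_matrix"]
    return np.c_[K[0,0]*c[:,0]/-c[:,2]+K[0,2],-K[1,1]*c[:,1]/-c[:,2]+K[1,2]]
def mask(im,lo,hi):
    hsv=cv2.cvtColor(im,cv2.COLOR_RGB2HSV)
    m=cv2.inRange(hsv,np.array(lo),np.array(hi)); return cv2.morphologyEx(m,cv2.MORPH_OPEN,np.ones((3,3),np.uint8))
def contours(m,amin=60):
    cs,_=cv2.findContours(m,cv2.RETR_CCOMP,cv2.CHAIN_APPROX_NONE); return sorted([c for c in cs if cv2.contourArea(c)>amin],key=cv2.contourArea,reverse=True)
def rect(ci,c,z):
    P=ray(ci,c[:,0],z)[:,:2]; (cx,cy),(w,h),a=cv2.minAreaRect((P*1000).astype(np.float32)); return np.round([cx,cy,w,h,a],1)
E
python3 - <<'E'
from h import *
im,d,ci=snap("wrist")
hsv=cv2.cvtColor(im,cv2.COLOR_RGB2HSV)
for p in [(133,100),(193,138),(243,258),(269,258),(206,250),(137,225),(110,150)]: print(p,im[p[1],p[0]],hsv[p[1],p[0]],d[p[1],p[0]])
for c in contours(mask(im,(21,200,120),(30,255,255))): print("yel",rect(ci,c,.08))
for c in contours(mask(im,(0,180,100),(6,255,255)),30)[:4]: print("red",cv2.boundingRect(c),rect(ci,c,.058))
for n in ("scene","side"):
    i2,d2,c2=snap(n)
    for c in contours(mask(i2,(21,200,120),(30,255,255)))[:3]: print(n,"yel",cv2.boundingRect(c),rect(c2,c,.08))
cv2.imwrite("pics/crop.png",cv2.resize(im[190:300,100:320,::-1],None,fx=3.5,fy=3.5,interpolation=cv2.INTER_CUBIC))
E
```

```text
(133, 100) [221 178  10] [ 24 243 221] 0.29732767
(193, 138) [213  58  44] [  2 202 213] 0.32270876
(243, 258) [213 174 113] [ 18 120 213] 0.39048177
(269, 258) [202 203 200] [ 40   4 203] 0.37736306
(206, 250) [99 71 52] [ 12 121  99] 0.37298465
(137, 225) [235 236 224] [ 33  13 236] 0.38316578
(110, 150) [145 144 145] [150   2 145] 0.36754817
yel [576.5  47.2 134.9 134.1   3.1]
yel [577.4  47.5  99.1  99.9  41.3]
yel [808.5  57.3  38.2   8.5  21.2]
yel [514.  102.4  11.5  10.9  42.7]
yel [631.3 108.4  10.8  10.4  89.3]
red (193, 350, 54, 9) [ 5.948e+02 -2.779e+02  8.070e+01  1.540e+01  1.000e-01]
red (177, 133, 32, 10) [575.1  47.3  10.5  37.2  90. ]
red (193, 365, 38, 7) [ 5.815e+02 -3.054e+02  5.740e+01  1.200e+01  1.000e-01]
scene yel (248, 177, 76, 54) [582.1  52.4 139.8 140.4   2.9]
scene yel (262, 187, 44, 30) [583.1  52.2 103.1  98.7  10.1]
scene yel (189, 274, 14, 17) [879.3 101.5  44.4  10.5  20.3]
side yel (212, 169, 56, 29) [566.9  27.9 138.5 137.7   3.3]
side yel (222, 174, 37, 19) [567.1  28.2 103.3 107.1   7.1]
```

View pics/crop.png

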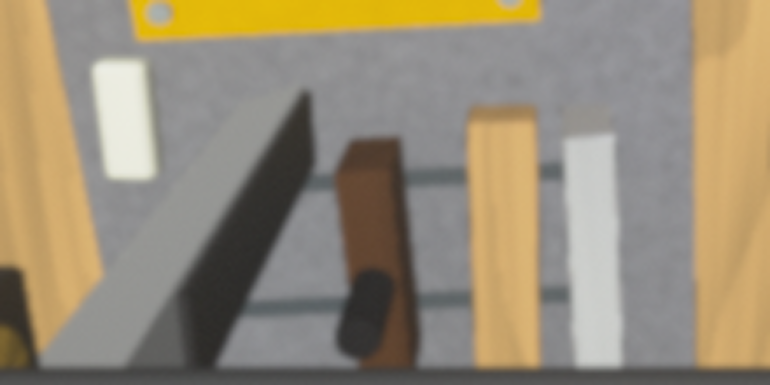

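```bash
cat >> h.py <<'E'
def dep(ci,uv,d):
    u,v=uv; K=ci["camera_matrix"]
    return ci["eye"]+ci["orientation"]@(d*np.array([(u-K[0,2])/K[0,0],-(v-K[1,2])/K[1,1],-1]))
E
python3 - <<'E'
from h import *
np.set_printoptions(precision=4,suppress=True)
T={}
for n,pts in dict(wrist=[(133,100),(240,180),(193,138),(243,258),(269,258),(137,225),(105,150),(420,60),(450,300),(280,180)],scene=[(258,209),(240,250),(100,200),(450,250),(300,150)],side=[(218,190),(260,240),(150,300),(400,250),(100,250)]).items():
    im,d,ci=snap(n)
    for p in pts: print(n,p,im[p[1],p[0]],dep(ci,p,d[p[1],p[0]]))
    cs=contours(mask(im,(21,200,120),(30,255,255)))[:2]
    m=cv2.moments(cs[0]); T[n]=(ci,[m['m10']/m['m00'],m['m01']/m['m00']])
A=np.zeros((3,3));b=np.zeros(3)
def tri(ns):
    A=np.zeros((3,3));b=np.zeros(3);L=[]
    for n in ns:
        ci,uv=T[n]; e=ci["eye"];v=ray(ci,uv,0)[0]-e;v/=np.linalg.norm(v);Q=np.eye(3)-np.outer(v,v);A+=Q;b+=Q@e;L.append((Q,e))
    p=np.linalg.solve(A,b);return p,[np.linalg.norm(Q@(p-e)) for Q,e in L]
for s in (["wrist","scene","side"],["wrist","scene"],["wrist","side"],["scene","side"]): print(s,tri(s))
E
```

```text
wrist (133, 100) [222 178  10] [0.5166 0.0892 0.0728]
wrist (240, 180) [225 182  10] [ 0.6316 -0.0011  0.0722]
wrist (193, 138) [213  58  44] [0.5761 0.0467 0.0587]
wrist (243, 258) [213 175 113] [ 0.6321 -0.1257  0.0384]
wrist (269, 258) [202 204 201] [ 0.6686 -0.1181  0.0509]
wrist (137, 225) [235 236 224] [ 0.4832 -0.0777  0.0309]
wrist (105, 150) [153 141 130] [0.4476 0.0263 0.0184]
wrist (420, 60) [194 158 102] [ 0.863  0.14  -0.001]
wrist (450, 300) [47 46 45] [0.7014 0.0332 0.3232]
wrist (280, 180) [147 147 152] [ 0.684  -0.0157  0.0179]
scene (258, 209) [186 140  10] [0.6424 0.0273 0.0731]
scene (240, 250) [157 124  81] [0.7178 0.0462 0.0004]
scene (100, 200) [162 127  82] [ 0.8788 -0.3364 -0.0015]
scene (450, 250) [177 138  91] [ 0.3492  0.3813 -0.0018]
scene (300, 150) [174 137  89] [ 0.3371 -0.1265  0.0005]
side (218, 190) [98 91 88] [0.5371 0.1247 0.0148]
side (260, 240) [74 71 74] [ 0.5265 -0.1695  0.0171]
side (150, 300) [170 128  79] [ 0.2202 -0.2355 -0.0006]
side (400, 250) [164 123  76] [ 0.828  -0.3533  0.0029]
side (100, 250) [165 124  77] [ 0.1594 -0.0027  0.0022]
['wrist', 'scene', 'side'] (array([0.5751, 0.0493, 0.067 ]), [np.float64(0.003042849494828282), np.float64(0.0020766844646660254), np.float64(0.0014449071672821866)])
['wrist', 'scene'] (array([0.5763, 0.051 , 0.071 ]), [np.float64(0.0021856234400224875), np.float64(0.002185623440022383)])
['wrist', 'side'] (array([0.575 , 0.0509, 0.0655]), [np.float64(0.0019002984353115966), np.float64(0.0019002984353117037)])
['scene', 'side'] (array([0.5752, 0.0469, 0.067 ]), [np.float64(2.2485998889662204e-05), np.float64(2.248599888966618e-05)])
```

The crop confirms it: pale strip (crop 505,240) between the dark fence with its black post (365,310) and the grey rail (592,240); eraser at (125,120). Depth puts the strip top at 38 mm and the rail top at 51 mm, both right. The guard top reads about 72 mm, not 80. That agrees with knob top 58 + 14, so I'll allow for both. Now a better look at the bay.

```bash
python3 - <<'E'
from h import *
R=np.array([[0,1,0],[1,0,0],[0,0,-1.]])
env.move_to([0.615,-0.26,0.25],R)
im,d,ci=snap("wrist","w1"); np.savez("pics/w1.npz",im=im,d=d,**ci); print(env.observe()["clock"],env.observe()["qpos"])
E
```

```text
1.525 [-5.67280322e-01  2.66284729e-01  1.48593493e+00  3.52314555e-04
  1.38995925e+00 -5.69132101e-01]
```

View pics/w1.png

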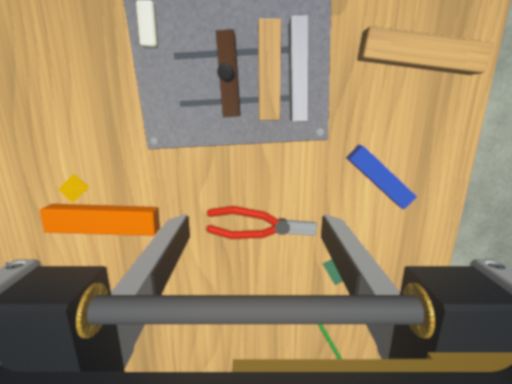

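The whole bay is visible: fence (228,72) with its post (226,72), strip (269,68), rail (299,68). The big pale block (425,50) is the larger look-alike. Measuring these now.

```bash
python3 - <<'E'
from h import *
np.set_printoptions(precision=4,suppress=True)
z=np.load("pics/w1.npz");im=z["im"];d=z["d"];ci={k:z[k] for k in("camera_matrix","eye","orientation")}
def f(name,lo,hi,h,box):
    m=mask(im,lo,hi);mm=np.zeros_like(m);x0,y0,x1,y1=box;mm[y0:y1,x0:x1]=m[y0:y1,x0:x1]
    c=contours(mm)[0];print(name,cv2.boundingRect(c),rect(ci,c,h))
    return c
f("strip",(10,80,120),(25,200,255),.038,(250,10,288,130))
f("rail",(0,0,180),(179,25,255),.050,(285,5,315,130))
f("fence",(5,80,40),(20,200,160),.050,(205,20,245,125))
c=f("post",(0,0,0),(179,110,55),.086,(210,50,245,95))
f("jig",(0,0,100),(179,20,170),.018,(120,0,335,160))
for p in [(269,68),(299,68),(230,45),(226,70),(224,72),(200,120)]: print(p,im[p[1],p[0]],dep(ci,p,d[p[1],p[0]]))
cv2.imwrite("pics/crop2.png",cv2.resize(im[0:160,120:340,::-1],None,fx=3.5,fy=3.5,interpolation=cv2.INTER_CUBIC))
E
```

```text
strip (258, 19, 23, 101) [ 632.6 -133.8   27.5  117.5    1.2]
rail (292, 16, 16, 105) [ 669.2 -134.2   18.1  118.6    3.1]
fence (217, 30, 20, 42) [ 580.3 -112.7   20.8   45.1    2.6]Traceback (most recent call last):
  File "<stdin>", line 11, in <module>
  File "<stdin>", line 6, in f
IndexError: list index out of range
```

```bash
python3 - <<'E'
from h import *
np.set_printoptions(precision=4,suppress=True)
z=np.load("pics/w1.npz");im=z["im"];d=z["d"];ci={k:z[k] for k in("camera_matrix","eye","orientation")}
for p in [(269,68),(299,68),(230,45),(226,70),(224,68),(224,74),(200,120)]: print(p,im[p[1],p[0]],dep(ci,p,d[p[1],p[0]]))
m=(im.max(2)<60).astype(np.uint8)*255; m[:50]=0;m[95:]=0;m[:,:205]=0;m[:,245:]=0
c=contours(m,20)[0]; print("post",cv2.boundingRect(c),rect(ci,c,.086),rect(ci,c,.07))
hi=[(x,y) for x in range(212,242) for y in range(55,90) if m[y,x] and dep(ci,(x,y),d[y,x])[2]>.078]
P=np.array([dep(ci,p,d[p[1],p[0]]) for p in hi]); print(len(P),P.mean(0),P.min(0),P.max(0))
cv2.imwrite("pics/crop2.png",cv2.resize(im[0:160,120:340,::-1],None,fx=3.5,fy=3.5,interpolation=cv2.INTER_CUBIC))
R=lambda:0
E
```

```text
(269, 68) [211 172 114] [ 0.6324 -0.1298  0.0378]
(299, 68) [200 202 206] [ 0.6684 -0.1313  0.05  ]
(230, 45) [93 65 47] [ 0.5848 -0.1059  0.0494]
(226, 70) [60 60 60] [ 0.5829 -0.138   0.0867]
(224, 68) [62 62 62] [ 0.5808 -0.136   0.0868]
(224, 74) [54 54 55] [ 0.5806 -0.1421  0.0866]
(200, 120) [144 144 149] [ 0.538  -0.1946  0.018 ]
post (219, 67, 15, 15) [ 582.6 -142.5   13.2   16.6   79.5] [ 581.  -140.9   13.9   17.4   79.5]
138 [ 0.5824 -0.1419  0.0858] [ 0.575  -0.148   0.0782] [ 0.5904 -0.1348  0.0882]
```

View pics/crop2.png

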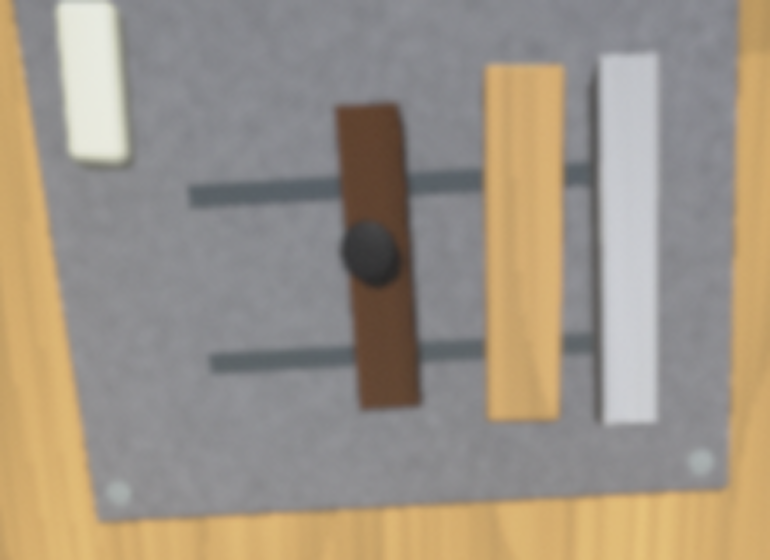

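Everything agrees with the given sizes: strip 27.5x117.5, rail 18x119, jig yaw about +3.1°. The post is at (0.582,-0.139), and about 38 mm of fence travel is expected. Pinching the post with the jaws along the jig's x.

```bash
cat >> h.py <<'E'
a=np.deg2rad(3.1); JX=np.array([np.cos(a),np.sin(a),0]); JY=np.array([-np.sin(a),np.cos(a),0])
RX=np.c_[JY,JX,[0,0,-1.]]   # jaws along jig x
def st(tag=""):
    o=env.observe(); print(tag,round(o["clock"],2),"tcp",np.round(o["tcp_pos"],4),"F",np.round(o["ft_force"],2),"M",np.round(o["moment"],3),"g",round(o["grip_width"],3)); return o
E
python3 - <<'E'
from h import *
print(np.linalg.det(RX))
env.set_gripper(.5)
env.move_to([.582,-.139,.13],RX)
env.move_l([.582,-.139,.078],speed=.08); st("down")
env.set_gripper(0); st("grip")
env.dwell(.2);st()
snap("scene","s2"); 
E
```

```text
1.0
down 3.92 tcp [ 0.5823 -0.1391  0.0782] F [ 0.13  0.05 -0.52] M [0.013 0.015 0.022] g 0.499
grip 4.49 tcp [ 0.5819 -0.139   0.0783] F [-1.9  -0.33  2.21] M [0.017 0.315 0.034] g 0.185
 4.69 tcp [ 0.5819 -0.1391  0.0782] F [-1.84 -0.06  3.4 ] M [0.048 0.47  0.026] g 0.184
```

View pics/s2.png

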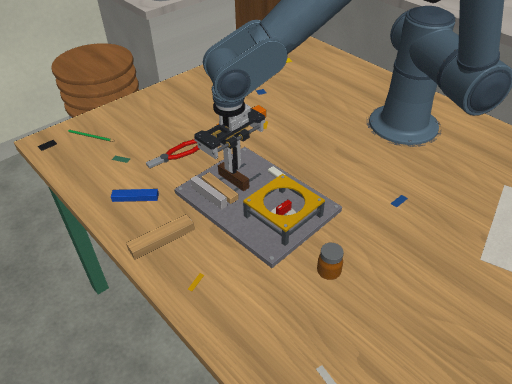

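The gripper is on the post: width 17.4 mm against its 18 mm diameter (scene 232,160). Now sliding, with force monitored.

```bash
python3 - <<'E'
from h import *
p0=np.array([.582,-.139,.078]); s=.024
env.move_l(p0+s*JX,RX,speed=.04); st("24")
while s<.043:
    s+=.001
    env.move_l(p0+s*JX,RX,speed=.02); env.dwell(.05)
    o=env.observe(); f=-o["ft_force"]@JX; print(round(s*1000,1),round((o["tcp_pos"]-p0)@JX*1000,2),round(f,2),np.round(o["ft_force"],1),round(o["clock"],2))
    if f>7: break
E
```

```text
24 5.49 tcp [ 0.6067 -0.1377  0.0782] F [-0.21  1.39  3.12] M [0.055 0.123 0.027] g 0.183
25.0 25.08 1.51 [-1.5  0.6  5.4] 5.79
26.0 25.94 1.72 [-1.8  1.   6.3] 6.09
27.0 26.91 2.96 [-3.   0.1  5.7] 6.39
28.0 27.9 2.89 [-2.9  0.4  6. ] 6.69
29.0 28.88 2.35 [-2.4  0.6  6. ] 6.99
30.0 29.86 2.81 [-2.8 -0.3  4.6] 7.29
31.0 30.87 3.4 [-3.4 -0.1  6.3] 7.59
32.0 31.87 3.64 [-3.7  0.7  6.4] 7.89
33.0 32.86 2.39 [-2.4  0.5  6. ] 8.19
34.0 33.85 2.22 [-2.2 -0.6  4.4] 8.49
35.0 34.87 2.77 [-2.8  0.5  5.9] 8.79
36.0 35.88 3.09 [-3.1 -0.4  6. ] 9.09
37.0 36.86 2.75 [-2.8  0.5  6.3] 9.39
38.0 37.87 2.69 [-2.7  0.2  5.9] 9.69
39.0 38.55 4.8 [-4.8 -0.2  5.4] 9.99
40.0 38.59 8.61 [-8.7  0.6  9.7] 10.29
```

It stopped dead at 38.6 mm (predicted 38) with 8.6 N total. Releasing, lifting and verifying.

```bash
python3 - <<'E'
from h import *
env.dwell(.2); st("hold")
env.set_gripper(.5); o=st("rel")
p=o["tcp_pos"]; env.move_l([p[0],p[1],.14],RX,speed=.1)
env.move_to([0.615,-0.26,0.25],RX)
im,d,ci=snap("wrist","w3")
def f(name,lo,hi,h,box):
    m=mask(im,lo,hi);mm=np.zeros_like(m);x0,y0,x1,y1=box;mm[y0:y1,x0:x1]=m[y0:y1,x0:x1]
    for c in contours(mm)[:2]:print(name,cv2.boundingRect(c),rect(ci,c,h))
f("strip",(10,80,120),(25,200,255),.038,(230,5,308,140))
f("rail",(0,0,180),(179,25,255),.050,(275,5,325,140))
f("fence",(5,80,40),(20,200,160),.050,(225,5,290,135))
cv2.imwrite("pics/crop3.png",cv2.resize(im[0:160,140:360,::-1],None,fx=3.5,fy=3.5,interpolation=cv2.INTER_CUBIC))
st()
E
```

```text
hold 10.49 tcp [ 0.6205 -0.137   0.0782] F [-8.42  0.97  8.48] M [-0.045  1.388 -0.002] g 0.186
rel 11.14 tcp [ 0.622  -0.1368  0.078 ] F [-0.26 -0.66 -0.53] M [ 0.021 -0.011 -0.004] g 0.5
strip (273, 19, 26, 102) [ 644.6 -132.6   28.8  117.8    3. ]
rail (297, 19, 21, 105) [ 669.5 -134.5   19.1  117.7    3. ]
fence (258, 77, 17, 38) [ 622.2 -162.9   20.1   43.9    3.3]
fence (258, 29, 18, 37) [ 619.2 -108.    20.4   38.9    3.3]
 12.66 tcp [ 0.6142 -0.2583  0.2473] F [ 0.06 -0.14 -0.71] M [-0.035 -0.026  0.046] g 0.502
```

View pics/crop3.png

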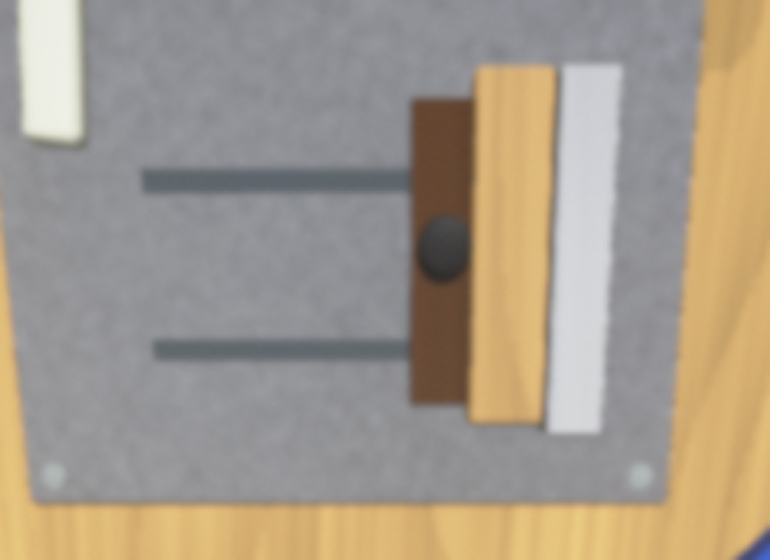

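The strip is trapped: it lies at 3.0°, same as the rail at 3.0°. Its centre is 14.7 mm from the rail face, and the fence (crop 440,250) touches it. Now the knob and guard.

```bash
python3 - <<'E'
from h import *
env.move_l([0.60,-.10,.26],RX,speed=.25)
env.move_to([0.575,-0.03,0.21],RX)
im,d,ci=snap("wrist","w4"); np.savez("pics/w4.npz",im=im,d=d,**ci)
for c in contours(mask(im,(21,200,90),(30,255,255)))[:4]: print("yel",cv2.boundingRect(c),rect(ci,c,.072),rect(ci,c,.08))
for c in contours(mask(im,(0,150,80),(8,255,255)),30)[:4]: print("red",cv2.boundingRect(c),rect(ci,c,.058), cv2.minAreaRect(c))
m=mask(im,(0,150,80),(8,255,255)); ys,xs=np.nonzero(m)
P=np.array([dep(ci,(x,y),d[y,x]) for x,y in zip(xs,ys)]); P=P[(P[:,2]>.054)&(P[:,2]<.064)&(P[:,1]>0)&(P[:,1]<.1)]
print(len(P),P.mean(0),P.min(0),P.max(0)); print(cv2.minAreaRect((P[:,:2]*1000).astype(np.float32)))
cv2.imwrite("pics/crop4.png",cv2.resize(im[0:240,100:400,::-1],None,fx=2.5,fy=2.5,interpolation=cv2.INTER_CUBIC))
st()
E
```

```text
yel (190, 40, 140, 136) [574.4  46.2 137.9 136.5   3. ] [574.3  46.3 134.2 132.9   3. ]
yel (210, 59, 99, 102) [574.4  45.9 102.3 102.6  40.6] [574.3  46.1  99.5  99.8  40.6]
yel (450, 111, 38, 17) [796.2  50.8  38.8   8.6  20.7] [790.2  50.8  37.7   8.4  20.7]
yel (192, 43, 13, 13) [511.  102.9  11.   11.2  49. ] [512.6 101.5  10.7  10.9  49. ]
red (225, 343, 67, 16) [ 593.2 -284.1   20.5   98.1   83.9] ((258.2686767578125, 349.3887939453125), (67.11317443847656, 11.344849586486816), 7.2531938552856445)
red (242, 106, 25, 12) [5.69e+02 4.61e+01 2.64e+01 1.09e+01 2.00e-01] ((253.78868103027344, 111.51519012451172), (24.12450408935547, 10.301531791687012), 3.012787342071533)
255 [0.5692489  0.04636659 0.05823798] [0.55576904 0.04072575 0.05644075] [0.59323685 0.05162734 0.06016784]
((574.5137939453125, 46.162662506103516), (37.46166229248047, 10.888405799865723), 0.15512949228286743)
 13.95 tcp [ 0.5757 -0.0313  0.2105] F [ 0.89  0.18 -0.89] M [-0.01  -0.001  0.003] g 0.502
```

View pics/crop4.png

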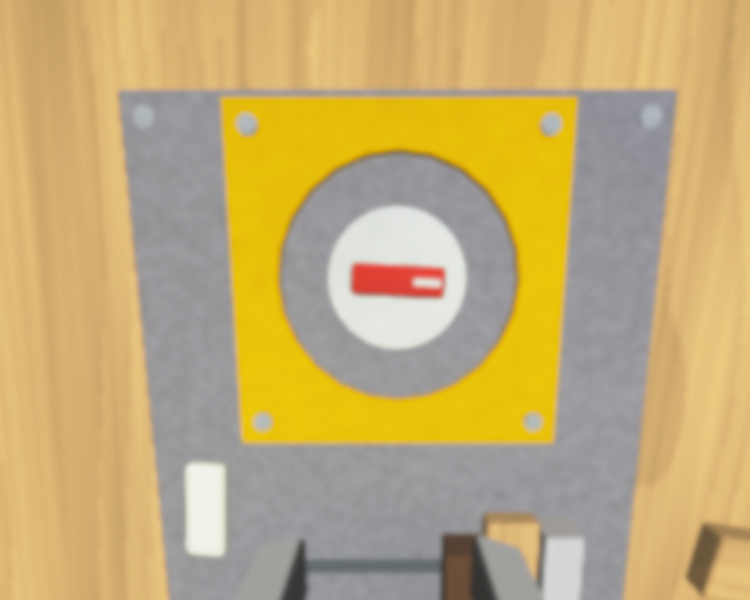

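The knob is centred at (0.5743,0.0461), bar at yaw ≈0°. The hole is concentric and the bar is well clear of it (crop 398,280). Next, choosing the wrist angle that leaves 2 rad of clockwise range.

```bash
cat >> h.py <<'E'
KN=np.array([.5744,.0461,0])
def RK(yaw,s=1):  # jaws perpendicular to bar at yaw
    y=s*np.array([-np.sin(yaw),np.cos(yaw),0]); z=np.array([0,0,-1.]); return np.c_[np.cross(y,z),y,z]
E
python3 - <<'E'
from h import *
for s in (1,-1):
  for y in (0,-.5,-1,-1.5,-2.1):
    q=kin.ik(KN+[0,0,.046],RK(y,s)); print(s,y,None if q is None else np.round(q,2))
E
```

```text
1 0 [-0.12  0.3   1.85 -0.    0.99 -1.69]
1 -0.5 [-0.12  0.3   1.85 -0.    0.99 -1.19]
1 -1 [-0.12  0.3   1.85 -0.    0.99 -0.69]
1 -1.5 [-0.12  0.3   1.85 -0.    0.99 -0.19]
1 -2.1 [-0.12  0.3   1.85 -0.    0.99  0.41]
-1 0 [-0.12  0.3   1.85 -0.    0.99  1.45]
-1 -0.5 [-0.12  0.3   1.85 -0.    0.99  1.95]
-1 -1 [-0.12  0.3   1.85 -0.    0.99  2.45]
-1 -1.5 None
-1 -2.1 [-0.12  0.3   1.85 -0.    0.99 -2.73]
```

```bash
python3 - <<'E'
from h import *
env.set_gripper(.3)
env.move_to(KN+[0,0,.16],RK(0))
st("above"); 
im,d,ci=snap("side","sd5")
for z in (.11,.08,.06,.046):
    env.move_l(KN+[0,0,z],RK(0),speed=.06); o=st(z)
    if abs(o["ft_force"]).max()>5: print("contact"); break
cv2.imwrite("pics/sd5.png",cv2.resize(snap("side")[0][100:270,150:350,::-1],None,fx=3.5,fy=3.5))
E
```

```text
above 15.72 tcp [0.5746 0.046  0.1602] F [-0.24 -0.42  0.66] M [ 0.152 -0.051 -0.014] g 0.298
0.11 16.75 tcp [0.5748 0.0461 0.1104] F [ 0.27 -0.11  0.43] M [ 0.08  -0.071  0.021] g 0.296
0.08 17.4 tcp [0.5744 0.0461 0.0798] F [ 0.47 -0.19 -0.13] M [ 0.073 -0.096  0.04 ] g 0.303
0.06 17.88 tcp [0.5741 0.0461 0.0595] F [ 1.01 -0.14  0.26] M [ 0.052 -0.071  0.056] g 0.301
0.046 18.27 tcp [0.5739 0.0462 0.0454] F [ 0.29 -0.49  0.23] M [ 0.059 -0.024  0.045] g 0.301
```

View pics/sd5.png

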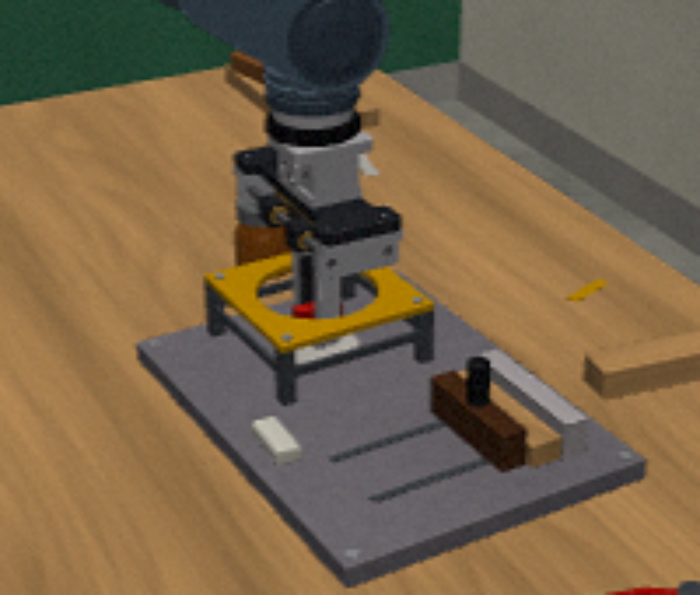

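The fingers are down through the opening and straddle the red bar (crop 320,305) with no contact. Gripping and turning in small steps, averaging the moment at each.

```bash
cat > turn.py <<'E'
from h import *
import json
def mz(n=8):
    M=[];F=[]
    for _ in range(n):
        env.dwell(.02);o=env.observe();M.append(o["moment"][2]);F.append(o["ft_force"])
    return np.mean(M),np.std(M),np.mean(F,0),o
E
python3 - <<'E'
from turn import *
b,s,F,o=mz(12); print("bias",b,s,F)
env.set_gripper(0); m,s,F,o=mz(); print("grip",o["grip_width"],m,s,F)
yaw=0;log=[]
while yaw>-.5:
    yaw-=.05; env.move_to(KN+[0,0,.046],RK(yaw)); m,s,F,o=mz()
    x=o["orientation"][:,1]; act=np.arctan2(-x[0],x[1]); log.append((act,m-b)); print(round(yaw,2),round(act,3),round(m-b,3),round(s,3),np.round(F,1),round(o["clock"],2))
    if abs(m-b)>.33: break
json.dump(dict(b=b,log=log,yaw=yaw),open("log.json","w"))
E
```

```text
bias -0.019360536808788485 0.02738559919525505 [ 0.12439295 -0.27332167 -0.11097297]
grip 0.1450003528462472 0.10343501357020951 0.014559476744260873 [-0.50623851 -4.0337702   0.73979752]
-0.05 -0.049 0.017 0.031 [-0.7 -5.1  1.6] 19.41
-0.1 -0.099 0.065 0.032 [-1.  -5.5  1.3] 19.79
-0.15 -0.149 0.056 0.026 [-0.9 -5.2  1.3] 20.18
-0.2 -0.199 0.065 0.016 [-0.8 -5.3  1.3] 20.56
-0.25 -0.249 0.063 0.028 [-0.9 -5.4  1. ] 20.94
-0.3 -0.299 0.07 0.029 [-0.6 -5.3  1.4] 21.32
-0.35 -0.349 0.054 0.033 [-0.8 -5.1  1.3] 21.71
-0.4 -0.399 0.074 0.044 [-0.7 -5.3  1.5] 22.09
-0.45 -0.449 0.073 0.024 [-0.6 -5.1  1.5] 22.48
-0.5 -0.499 0.074 0.025 [-0.9 -5.5  1.4] 22.86
-0.55 -0.549 0.055 0.024 [-0.7 -5.2  1.4] 23.24
```

The free-turn moment reads about 0.065 N·m rather than 0.25. Before going on, I'll check that the knob follows, and how the reading behaves during and after a step.

```bash
python3 - <<'E'
from turn import *
L=json.load(open("log.json"));yaw=L["yaw"];b=L["b"]
for k in range(2):
    yaw-=.05; env.move_to(KN+[0,0,.046],RK(yaw)); o=env.observe();r=[]
    for i in range(10):
        r.append((round(o["moment"][2]-b,3),round(o["joint_torque"][5],3),round(o["qvel"][5],3))); env.dwell(.02);o=env.observe()
    print(yaw,o["clock"],r)
L["yaw"]=yaw;json.dump(L,open("log.json","w"))
im=snap("scene")[0]; cv2.imwrite("pics/s6.png",cv2.resize(im[160:250,230:340,::-1],None,fx=6,fy=6,interpolation=cv2.INTER_CUBIC))
E
```

```text
-0.6 23.6583 [(np.float64(0.075), np.float64(0.068), np.float64(-0.004)), (np.float64(0.075), np.float64(0.056), np.float64(-0.0)), (np.float64(0.04), np.float64(0.05), np.float64(-0.0)), (np.float64(0.025), np.float64(0.047), np.float64(-0.001)), (np.float64(0.066), np.float64(0.046), np.float64(0.0)), (np.float64(0.045), np.float64(0.046), np.float64(-0.0)), (np.float64(0.1), np.float64(0.045), np.float64(0.002)), (np.float64(0.05), np.float64(0.045), np.float64(-0.002)), (np.float64(0.067), np.float64(0.045), np.float64(0.002)), (np.float64(0.071), np.float64(0.046), np.float64(0.0))]
-0.65 24.075 [(np.float64(0.042), np.float64(0.067), np.float64(-0.001)), (np.float64(0.04), np.float64(0.055), np.float64(-0.002)), (np.float64(0.008), np.float64(0.049), np.float64(-0.0)), (np.float64(0.078), np.float64(0.046), np.float64(-0.0)), (np.float64(0.07), np.float64(0.045), np.float64(-0.0)), (np.float64(0.107), np.float64(0.044), np.float64(0.0)), (np.float64(0.117), np.float64(0.044), np.float64(0.0)), (np.float64(0.009), np.float64(0.044), np.float64(-0.0)), (np.float64(0.08), np.float64(0.044), np.float64(-0.001)), (np.float64(0.072), np.float64(0.044), np.float64(-0.002))]
```

View pics/s6.png

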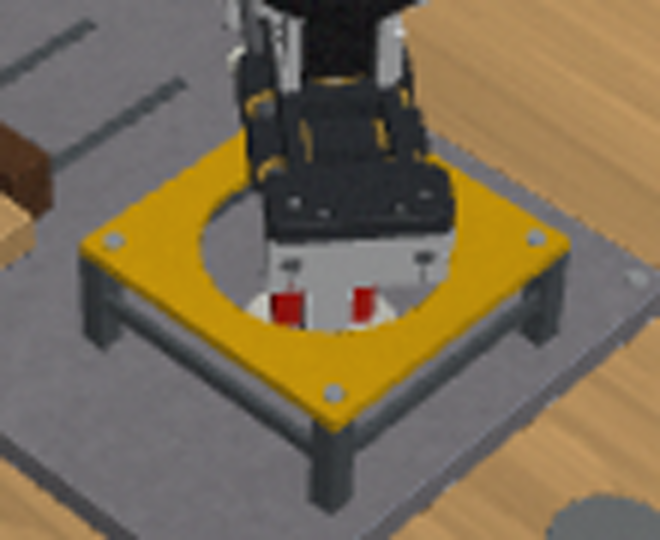

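joint_torque[5] is nearly noise-free, at 0.068 just after a move and 0.045 settled. The knob follows the gripper: its red ends at (285,308) and (363,305) have turned with the fingers. Continuing on that signal, stopping at the first rise.

```bash
python3 - <<'E'
from turn import *
L=json.load(open("log.json"));yaw=L["yaw"];b=L["b"]; T=[]
while yaw>-1.95:
    yaw-=.04; env.move_to(KN+[0,0,.046],RK(yaw)); o=env.observe(); t0=o["joint_torque"][5]; m=[]
    for i in range(4): env.dwell(.03);o=env.observe(); m.append(o["moment"][2]-b)
    t=o["joint_torque"][5]; T.append(t)
    print(round(yaw,2),round(t0,4),round(t,4),round(np.mean(m),3),np.round(o["ft_force"][:2],1),round(o["clock"],2))
    if t>.062 or t0>.09: break
L["yaw"]=yaw;json.dump(L,open("log.json","w"))
E
```

```text
-0.69 0.1072 0.0887 0.102 [-0.2 -5.5] 24.51
```

```bash
cat > step.py <<'E'
from turn import *
import sys
def step(dy,n=4):
    L=json.load(open("log.json")); L["yaw"]+=dy; yaw=L["yaw"]; env.move_to(KN+[0,0,.046],RK(yaw)); json.dump(L,open("log.json","w"))
    o=env.observe(); t0=o["joint_torque"][5]; m=[]
    for i in range(n): env.dwell(.03);o=env.observe(); m.append(o["moment"][2]-L["b"])
    print(round(yaw,2),"t0",round(t0,4),"t",round(o["joint_torque"][5],4),"M",round(np.mean(m),3),np.round(o["ft_force"][:2],1),"g",round(o["grip_width"],4),round(o["clock"],2))
    return o["joint_torque"][5]
E
python3 - <<'E'
from step import *
step(0,8); step(-.02); step(-.02)
E
```

```text
-0.69 t0 0.0889 t 0.0889 M 0.124 [-1.3 -4.7] g 0.15 25.02
-0.71 t0 0.1857 t 0.1759 M 0.197 [-0.4 -6.1] g 0.1505 25.41
-0.73 t0 0.188 t 0.1782 M 0.201 [-1.1 -5.1] g 0.1494 25.79
```

Rest torque depends on step size: the knob coasts a little on faster steps, and 0.02 rad steps keep the friction loaded at 0.178. So this isn't the bite. Continuing with uniform 0.02 steps.

```bash
python3 - <<'E'
from step import *
t=[]
for i in range(45):
    t.append(step(-.02,2))
    if t[-1]>np.median(t[:4] if len(t)<8 else t[:8])+.035: break
E
```

```text
-0.75 t0 0.188 t 0.1787 M 0.223 [-0.7 -5.3] g 0.1459 26.11
-0.77 t0 0.188 t 0.1788 M 0.159 [-0.8 -4.6] g 0.1437 26.43
-0.79 t0 0.188 t 0.1788 M 0.231 [ 0.3 -5.3] g 0.152 26.74
-0.81 t0 0.1881 t 0.1787 M 0.234 [-0.5 -5.5] g 0.1488 27.06
-0.83 t0 0.1881 t 0.1788 M 0.238 [-1.  -5.2] g 0.1435 27.38
-0.85 t0 0.1881 t 0.1788 M 0.231 [-1.1 -5.4] g 0.1463 27.69
-0.87 t0 0.1881 t 0.1788 M 0.166 [-0.5 -5.5] g 0.1478 28.01
-0.89 t0 0.1881 t 0.1787 M 0.221 [-0.7 -5.5] g 0.1495 28.32
-0.91 t0 0.1881 t 0.1788 M 0.187 [-1.  -4.7] g 0.146 28.64
-0.93 t0 0.1881 t 0.1788 M 0.203 [ 0.4 -5.3] g 0.147 28.96
-0.95 t0 0.1881 t 0.1788 M 0.21 [-0.5 -5.7] g 0.1485 29.27
-0.97 t0 0.1881 t 0.1788 M 0.239 [-0.1 -5.2] g 0.1505 29.59
-0.99 t0 0.1881 t 0.1788 M 0.247 [-0.7 -4.9] g 0.147 29.91
-1.01 t0 0.1882 t 0.1789 M 0.195 [ 0.1 -6.2] g 0.1453 30.23
-1.03 t0 0.1882 t 0.1789 M 0.198 [-1.4 -4.7] g 0.1444 30.54
-1.05 t0 0.1882 t 0.1788 M 0.221 [-0.3 -5.8] g 0.1466 30.86
-1.07 t0 0.1968 t 0.1873 M 0.227 [-1.6 -4.7] g 0.1482 31.18
-1.09 t0 0.2074 t 0.1977 M 0.261 [-0.5 -5.8] g 0.1481 31.49
-1.11 t0 0.2183 t 0.2085 M 0.217 [-0.2 -4. ] g 0.148 31.81
-1.13 t0 0.2292 t 0.2193 M 0.216 [-0.1 -4.9] g 0.1463 32.12
```

A clean bite at tool yaw ≈ -1.054, with a slope near 0.54 N·m/rad. I'll continue to about 0.25 rad past it, a torque rise of about 0.135.

```bash
python3 - <<'E'
from step import *
for i in range(9):
    if step(-.02,2)>.1788+.14: break
env.dwell(.5); step(0,2)
E
```

```text
-1.15 t0 0.24 t 0.23 M 0.289 [-0.5 -5.7] g 0.148 32.44
-1.17 t0 0.2507 t 0.2406 M 0.28 [-0.7 -5.1] g 0.1445 32.76
-1.19 t0 0.2613 t 0.251 M 0.271 [-0.1 -5.3] g 0.1468 33.08
-1.21 t0 0.2718 t 0.2615 M 0.287 [-1.8 -5.5] g 0.1467 33.39
-1.23 t0 0.2821 t 0.2717 M 0.32 [-0.3 -5.3] g 0.1458 33.71
-1.25 t0 0.2923 t 0.2819 M 0.289 [-0.7 -5.1] g 0.1489 34.02
-1.27 t0 0.3024 t 0.2919 M 0.294 [-0.4 -5.1] g 0.1471 34.34
-1.29 t0 0.3124 t 0.3019 M 0.291 [-0.7 -5.2] g 0.1434 34.66
-1.31 t0 0.3223 t 0.3116 M 0.303 [-1.2 -5.1] g 0.1467 34.98
-1.31 t0 0.3109 t 0.3109 M 0.339 [-1.  -4.4] g 0.1468 35.79
```

Rise 0.132 N·m, 0.256 rad past the bite, and holding steady. Letting go, lifting straight out and checking.

```bash
python3 - <<'E'
from turn import *
env.set_gripper(.3); st("open")
env.move_l(KN+[0,0,.15],speed=.1); st("up")
env.move_to([0.575,-0.03,0.21],RX)
im,d,ci=snap("wrist","w7")
for c in contours(mask(im,(0,150,80),(8,255,255)),30)[:4]: print("red",cv2.boundingRect(c),rect(ci,c,.058))
env.move_l([0.60,-.10,.26],RX,speed=.25)
env.move_to([0.615,-0.26,0.25],RX)
im2,d,ci=snap("wrist","w8")
def f(name,lo,hi,h,box):
    m=mask(im2,lo,hi);mm=np.zeros_like(m);x0,y0,x1,y1=box;mm[y0:y1,x0:x1]=m[y0:y1,x0:x1]
    for c in contours(mm)[:2]:print(name,cv2.boundingRect(c),rect(ci,c,h))
f("strip",(10,80,120),(25,200,255),.038,(230,5,308,140))
f("rail",(0,0,180),(179,25,255),.050,(275,5,325,140))
f("fence",(5,80,40),(20,200,160),.050,(225,5,290,135))
cv2.imwrite("pics/crop7.png",np.hstack([cv2.resize(x[0:200,120:340,::-1],None,fx=1.8,fy=1.8) for x in (im,im2)]))
st()
E
```

```text
open 36.25 tcp [0.5743 0.0464 0.0459] F [-0.23 -0.06  0.41] M [ 0.047 -0.051  0.014] g 0.304
up 37.44 tcp [0.5738 0.0461 0.1491] F [ 0.43 -0.36 -0.12] M [-0.002  0.047  0.023] g 0.305
red (225, 343, 67, 16) [ 593.3 -283.4   20.1   97.8   83.7]
red (251, 94, 14, 26) [572.6  52.2  11.   26.5  15.3]
strip (273, 20, 25, 101) [ 644.7 -132.3   28.8  117.2    3. ]
rail (296, 20, 21, 104) [ 669.6 -134.2   19.   117.1    3.1]
fence (258, 30, 17, 36) [ 619.3 -107.7   19.4   38.     3.3]
fence (258, 78, 16, 37) [ 622.3 -162.7   19.1   42.9    3.3]
 39.21 tcp [ 0.615  -0.2577  0.2496] F [0.53 0.34 0.21] M [ 0.035 -0.006  0.01 ] g 0.302
```

View pics/crop7.png

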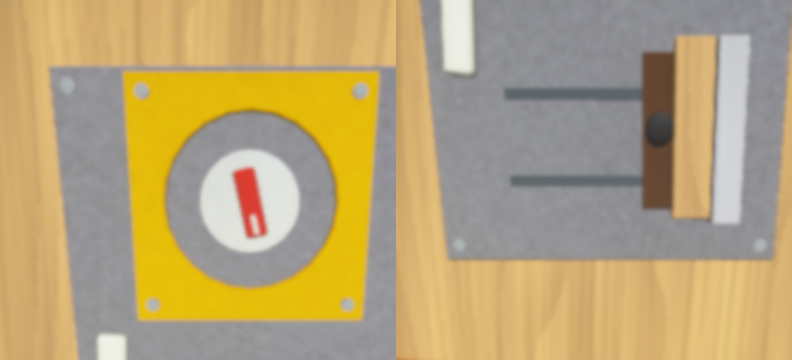

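The knob now sits at -74.7° (-1.304 rad), which matches the tool's last -1.31, so it did not spring back. The strip and fence haven't moved. Handing in.

```bash
python3 - <<'E'
from workcell import env
print(env.finish_job())
E
```

```text
the job is handed in; nothing more can be done
None
```

The job is handed in at about 39 s of the 72 s allowed; no verdict was reported.

- **Strip:** I pinched the fence post and slid it 38.6 mm, until the wrist force rose to 8.6 N. That includes about 3 N of fence friction. The last picture shows the strip at 3.0° against the rail's 3.1°. Its centre is about 14.7 mm from the rail face, and the fence is touching it.
- **Knob:** I gripped it through the guard opening and turned it clockwise. It bit at about -1.05 rad, seen as a clear rise in the wrist joint torque. I stopped 0.256 rad (about 15°) past the bite, with 0.132 N·m of extra torque. After letting go, the camera put it at -1.304 rad against the tool's -1.31, so it stayed put.

**Checks that disagreed:**
- The guard's top measured about 72 mm high, not the 80 mm given. The plate and opening also measured larger than stated, at about 137 and 101 mm. I worked to the tighter figures throughout.
- Early in the turn, the resistance read only about 0.06 N·m. The larger steps let the knob coast and hid the friction. With 0.02 rad steps it read a steady 0.18 N·m, below the stated 0.25.
- Past the bite the torque rose by about 0.52 N·m per rad, against the stated 0.45.

I did not touch the eraser, jar or pliers, but I did not measure their positions again at the end.

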